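# Find and scrap the red-crossed centrifuge bucket lid

### The arm

A 7-joint arm with a two-finger parallel gripper is mounted at the origin on the work surface. World frame = base frame: x ahead of the robot, y to its left, z up, the work surface at z = 0. Lengths are in m, angles in degrees, forces in N, time in s.
With the tool pointing down it reaches from about 0.4 to 0.875 m from the base axis. Payload 4.4 kg.
Tool frame: the origin (TCP) lies between the finger pads; the fingertips stand finger_overhang ahead of it and the grasp point (between the pads) lies 8 mm behind it (finger_overhang is the distance from the TCP to the fingertips, in m); x points along the fingers, y is the direction in which the jaws open and shut, and the axes are right-handed (so a half turn about x gives the same grasp; the last joint's range is limited). The gripper opens to 85 mm and grips with 20 to 120 N. Pads are 22 mm wide; open, the fingers measure 114 mm over their backs; the gripper's body (76 mm by 85 mm) begins 54 mm behind the grasp point. The pads swing forward as they close: fully open they stand 13 mm farther back than shut.
Start: joints at [66.475, 36.005, 2.206, 86.941, -1.547, 57.084, -1.146], TCP at [0.22, -0.612, 0.242] pointing down, gripper open.
Joint ranges: [-175.42, 175.42], [-21.48, 121.26], [-71.46, 75.88], [10.55, 141.38], [-63.04, 243.04], [13.31, 113.54], [-168.57, 168.57]. Speed limits (degrees/s): [147.25, 147.25, 180, 180, 180, 180, 180].

### API

Orientations are given as [roll, pitch, yaw] about the fixed x, y, z axes, in that order (R = Rz(yaw) Ry(pitch) Rx(roll)).
In Python, from cell import * gives the robot as it stands. The module is installed in compiled form; this text tells all that it offers.
- The arm moves only by the tool move_arm, never from a script. Its argument "series" is text: rows parted by semicolons, each of 5 numbers parted by spaces: the opening, from 0 (shut) to 1 (fully open), then the shift along the world's x, y, z in mm, then the turn about the world's z in rad. In form: gripper dx dy dz roll; .... A call has 1 to 10 rows; each row shifts and turns the commanded pose from where the row before left it; what a row does not reach is not made up. A row lasts 1/10 s, in which the tool goes at most 50 mm and 8.59 degrees, less where a joint would pass 70% of its speed; a pose out of reach is approached as far as the arm can. A call is refused whole if a number of a shift passes 50 or a number of a turn 0.15, either way. A call with a gripper value outside its range is refused whole. The fingers move at their own pace and stop on an object; the grip force is fixed at half the most. Time passes only in rows, so rows that do not move let the fingers close. It gives the time, the measured TCP pose, the force and the opening at its end, in the units of the state.
- get_obs(): the state, without advancing time (a new reading comes with each control period).
- get_image(name): name is "scene" or "top"; returns the picture (400x640x3 uint8, red, green, blue); there is no depth.
- camera_params(name): a dict with "intrinsics" (3x3 intrinsics, pixels), "eye" and "rotation" of the camera in the world. Camera axes: x right, y up, looking along -z (the intrinsics and any distortion apply to the point x, -y, -z); pixel columns grow to the right and rows downward; lengths in m; the calibration is good to about 2 mm. A picture is of the moment at which its call begins. camera_params takes no time and is no camera call.
- sign_off(): hands the job in, once; it reports no verdict.
The state is a dict: "time_s": time; "qpos": joint angles; "joint_velocities": joint speeds; "joint_efforts": joint torques, N m; "eef_pos": TCP position; "tcp_rot": TCP orientation; "ft_force": force on the tool from outside, world axes, zero at the start; "moment": the same for the moment, N m; "width": finger opening in m.
Only numpy, scipy, OpenCV 4.12 (cv2) and the standard library are available. Lean on these libraries where they do the work, as an engineer would, in place of code of your own. Each camera call takes 0.05 s, during which the arm holds its last target. There are 200 camera calls.

### The job

One of the three bucket lids leaning in the drying rack has been failed at inspection and carries a red paint cross on its underside, the face now turned in against the rack. Turn the lids over to find it and put that one, and no other, in the tilting scrap bin. Stand the two sound lids back on end in the rack, one to a bay, with their undersides facing out so that the seals can air, and do not disturb the glass tube shield, pulley wheel, wooden gauge or brass boss on the bench.

Things in the scene. Friction and masses are not known exactly. Their poses are not given: they have to be found in the camera images.
- rack: Steel drying rack, three bays in a row along y (centres y -112, 0, 112 mm; 106 clear). Origin: centre of its underside on the bench, z up, lids look to +x. Lids stand on end leaning 25 deg, top towards -x. Solid back sheet 82 mm up the slope; its foot, on the trough floor, is at x 25, z 70 mm. Trough 22 mm wide, front lip 14 high. Bay pins reach 35, end cheeks 57 mm up the slope.
- lid_a_mid (a point): Centre of one of three look-alike blue plastic lids, 140 x 90 x 12 mm, 0.15 kg. x along the length, down the slope at the start; y across; z out of the outer face (blue, grey ribs). The underside (-z) is white in a black seal and lies on the back sheet at the start; the top 58 mm stand free above the sheet, to be pinched across the 12 mm, fingers pointing down the slope, with about 30 N.
- lid_b_mid (a point): Centre of the second look-alike lid, same size and axes.
- lid_c_mid (a point): Centre of the third look-alike lid, same size and axes.
- red_cross (a point): Centre of the red paint cross, 53 mm over all, on the underside of the failed lid: on its middle line, 18 mm from its centre towards its lower end at the start. Hidden against the back sheet until the lid is taken out or turned. The failed lid may stand in any bay.
- bin_mouth (a point): Centre of the mouth (rim plane) of the open tin scrap bin, moving with it. z points out of the mouth, x across the 110 mm inner width, y along the 170 mm inner length and the pivot line. 140 mm deep inside, walls 2 mm. Pivots 57 mm below the rim plane, in grey cheeks 206 mm apart over all.
- scrap_bin (a joint): Tilt of the scrap bin about its pivots: 0 upright, positive tips the mouth towards -x, roughly to the robot; limit 0.7. Stiff pivots hold it where it is; about 0.6 N m turns it.
- glass_mid (a point): Middle height of a cracked milk-glass tube shield, a white open tube 46 mm across and 110 mm high, standing upright on the bench in front of the rack. Fragile bystander; z along the tube.
- pulley_mid (a point): Middle of a dark cast-iron pulley wheel lying flat beyond the bin, 130 mm across, 34 mm high at its hub. Bystander.
- gauge_mid (a point): Middle of a stepped walnut block gauge, 90 x 45 mm and 48 mm high, in front of the rack. Bystander.
- boss_mid (a point): Middle of a brass crank boss, 64 mm across its flange and 45 mm high, standing on the robot's side of the rack. Bystander.
Things that resemble listed ones, but are neither listed nor needed, are in the scene too. Leave any orange or turquoise look-alike of the part that bears lid_a_mid alone. What is shaped like the part that bears lid_c_mid but green is not meant.

How it is judged:
By the outcome, as a careful person would: the job done as asked, in the order asked, and still so for the second after the job is handed in, with the robot touching nothing.
It also fails if it takes over 72 s, if anything falls off the work surface, if the arm or the gripper's body presses on something with over 40 N, if the wrist force passes 120 N, or if a joint passes its speed limit or range.

## Working session

There is one attempt and no reset: what is moved stays moved. The work goes in short steps, Python scripts to look and compute and a tool call to move; the robot and the scene stay as the last step left them, time stands still between calls to the robot, and variables do not carry over. Pictures are saved under pics/ and viewed, about 8 in all and at most 12, crops included, and the job is handed in when it is done.

Besides the shell and the picture viewer there is one more tool, called after "Call:" as name(argument=value, ...) on one line, values as JSON. move_arm: Moves the arm, as the interface text tells. Its arguments: {"type":"object","properties":{"series":{"type":"string"}},"required":["series"]}

```bash
mkdir -p pics; cat > h.py <<'E'
from cell import *
import numpy as np, cv2
def snap(n,f,crop=None,s=1):
    im=get_image(n)[:,:,::-1]
    if crop: a,b,c,d=crop; im=im[b:d,a:c]
    if s!=1: im=cv2.resize(im,None,fx=s,fy=s,interpolation=cv2.INTER_CUBIC)
    cv2.imwrite('pics/'+f,im)
def proj(n,P):
    c=camera_params(n);P=np.atleast_2d(P).astype(float)
    q=(P-np.array(c['eye']))@np.array(c['rotation']); q=q*[1,-1,-1]
    u=q@np.array(c['intrinsics']).T; return u[:,:2]/u[:,2:]
def ray(n,u,v):
    c=camera_params(n); d=np.linalg.inv(np.array(c['intrinsics']))@[u,v,1]
    d=np.array(c['rotation'])@(d*[1,-1,-1]); return np.array(c['eye']),d
def at_z(n,u,v,z):
    e,d=ray(n,u,v); return e+d*(z-e[2])/d[2]
E
python3 - <<'E'
from h import *
o=get_obs(); print(o)
for n in('scene','top'): print(n,camera_params(n))
a=get_image('scene');b=get_image('top')
cv2.imwrite('pics/all.png',cv2.resize(np.vstack([a,b])[:,:,::-1],None,fx=.75,fy=.75,interpolation=cv2.INTER_AREA))
cv2.imwrite('pics/s.png',a[:,:,::-1]);cv2.imwrite('pics/t.png',b[:,:,::-1])
E
```

```text
{'time_s': 0.0, 'qpos': array([66.47300234, 36.05811453,  2.20123141, 86.99745347, -1.54711338,
       57.08319362, -1.14375922]), 'joint_velocities': array([-0.09814932, -0.02678155,  0.01232671,  0.00133384, -0.03220738,
       -0.07653545, -0.01887776]), 'joint_efforts': array([-7.03130831e-05, -5.63396430e+01,  1.22631636e+00, -1.93445063e+01,
        1.10984186e-02,  1.05486129e-02, -2.70710575e-05]), 'eef_pos': array([ 0.21955275, -0.61114577,  0.24138959]), 'tcp_rot': array([-89.71827182,  89.89087177, 110.04179566]), 'ft_force': array([ 0.82891498, -0.09359337, -0.35142123]), 'moment': array([ 0.00135271, -0.01761565, -0.0213345 ]), 'width': 0.08515431412094716}
scene {'intrinsics': array([[497.62583318,   0.        , 313.64280674],
       [  0.        , 497.62583318, 201.3559866 ],
       [  0.        ,   0.        ,   1.        ]]), 'eye': array([1.5475451 , 0.11766548, 0.92441198]), 'rotation': array([52.95749201,  1.04168099, 98.91869251])}
top {'intrinsics': array([[503.62564371,   0.        , 320.50109752],
       [  0.        , 503.62564371, 200.13968766],
       [  0.        ,   0.        ,   1.        ]]), 'eye': array([ 0.38000602, -0.03711799,  1.57284597]), 'rotation': array([  4.21151637,  -0.93916417, -90.05274501])}
```

View pics/s.png

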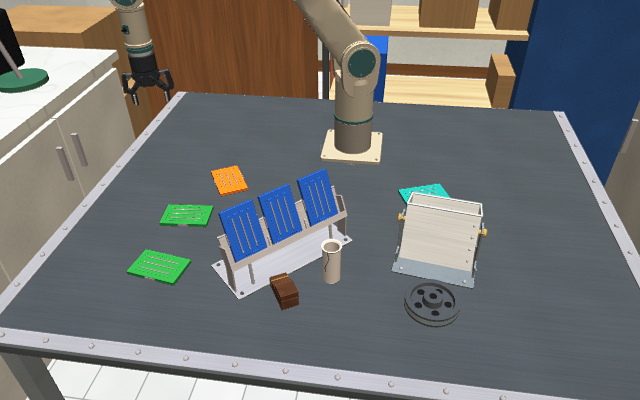

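View pics/t.png

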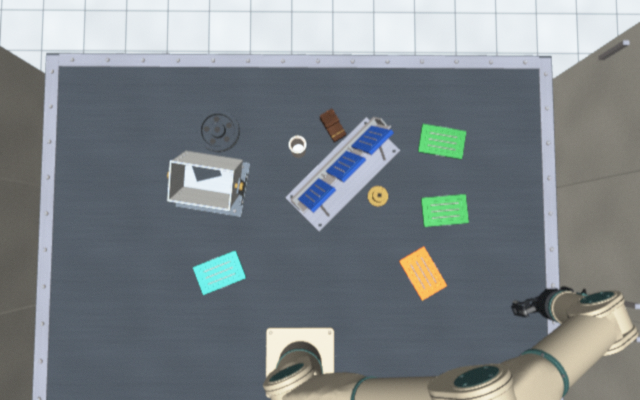

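The scene view shows three blue lids in the rack at (243,231), (281,213) and (319,197). There are green lids at (187,215) and (159,266), an orange one at (229,180) and a turquoise one at (425,193). The bin is at (440,235), the glass at (332,260), the gauge at (285,290) and the pulley at (433,302). The boss is at top-view pixel (378,196). Only the three blue lids leaning in the rack fit the description. I'll confirm that with one enlarged crop.

```bash
cat >> h.py <<'E'
from scipy.spatial.transform import Rotation as Ro
_cp=camera_params
def camera_params(n):
    c=dict(_cp(n)); c['rotation']=Ro.from_euler('xyz',c['rotation'],degrees=True).as_matrix(); return c
E
python3 - <<'E'
from h import *
s=cv2.imread('pics/s.png');t=cv2.imread('pics/t.png')
A=cv2.resize(t[110:235,155:405],(800,400),interpolation=3)   # 3.2x
B=cv2.resize(s[160:310,205:355],(400,400)) 
cv2.imwrite('pics/ct.png',A)
cv2.imwrite('pics/cs.png',cv2.resize(s[160:310,205:495],None,fx=2.75,fy=2.75,interpolation=3))
E
```

```text
(no output)
```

View pics/ct.png

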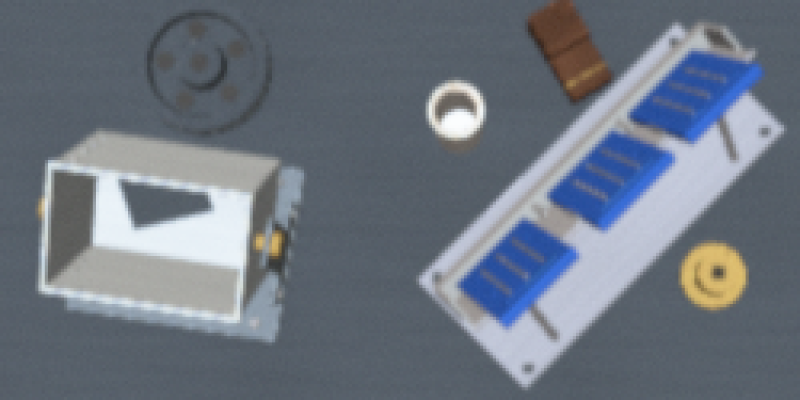

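View pics/cs.png

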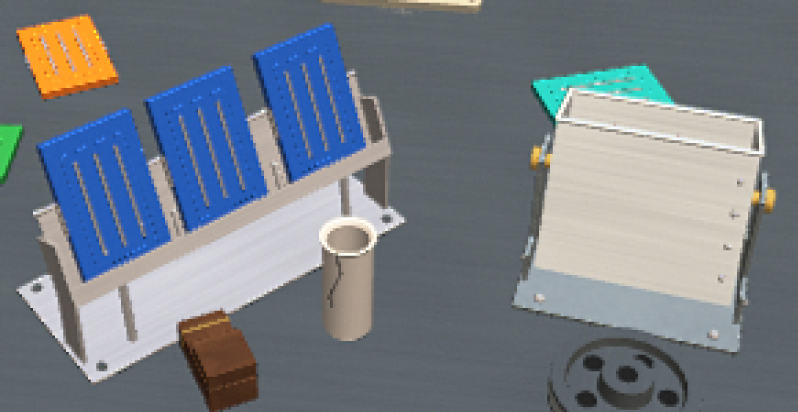

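The crops confirm three plain blue lids in the rack bays, and an open bin that looks tilted towards the robot. Next I'll fit the poses from the corners I read off.

```bash
cat > fit.py <<'E'
from h import *
from scipy.optimize import least_squares
T=lambda p:np.array(p)/3.2+[155,110]; S=lambda p:np.array(p)/2.75+[205,160]
def rk(p,P):
    c,s=np.cos(p[2]),np.sin(p[2]); P=np.atleast_2d(P)
    return np.c_[p[0]+c*P[:,0]-s*P[:,1],p[1]+s*P[:,0]+c*P[:,1],P[:,2]]
# scene order TL,TR,BR,BL for bays y=-112,0,112
Sc=[[(38,146),(128,110),(170,242),(83,280)],[(147,100),(232,67),(268,198),(184,233)],[(252,57),(332,23),(366,152),(290,185)]]
Sc=np.array([S(l) for l in Sc])
base=T([(420,283),(525,388),(785,130),(680,25)])
def corners(b,dy):
    y=(b-1)*.112+dy
    t=[-.0233,.202];o=[.0359,.0751]
    return np.array([[t[0],y-.045,t[1]],[t[0],y+.045,t[1]],[o[0],y+.045,o[1]],[o[0],y-.045,o[1]]])
def res(p,full=False):
    r=[proj('scene',rk(p,corners(b,p[3+b])))-Sc[b] for b in range(3)]
    return np.concatenate([np.ravel(r)])
f=least_squares(res,[.6,-.1,.8,0,0,0],loss='soft_l1');print('rack',f.x.round(4),np.degrees(f.x[2]),'res',np.round(f.fun,1))
p=f.x
bw=np.array([at_z('top',u,v,.004) for u,v in base]);print('base corners',bw.round(3),'mean',bw.mean(0).round(3),'yaw',np.degrees(np.arctan2(*(bw[0]-bw[3])[1::-1]))-90)
for b in range(3):
    q=rk(p,corners(b,p[3+b]));print('top pred crop',((proj('top',q)-[155,110])*3.2).round())
# bin: rim corners (-x,-y),( -x,+y),(+x,+y),(+x,-y)
rimT=T([(240,320),(40,292),(50,160),(255,192)]); rimS=S([(570,90),(762,120),(762,152),(557,118)])
def bin(q):
    x,y,z,a,t=q; R=Ro.from_euler('z',a)*Ro.from_euler('y',-t)
    c=np.array([[-.057,-.087,.057],[-.057,.087,.057],[.057,.087,.057],[.057,-.087,.057]])
    return R.apply(c)+[x,y,z]
g=least_squares(lambda q:np.r_[(proj('top',bin(q))-rimT).ravel(),(proj('scene',bin(q))-rimS).ravel()],[.6,.3,.12,.1,.2],loss='soft_l1')
print('bin',g.x.round(3),g.fun.round(1)); print(bin(g.x).round(3),bin(g.x).mean(0))
for n,u,z in(('glass',T((456,110)),.11),('boss',T((714,275)),.045),('gauge',T((568,50)),.045)):print(n,at_z('top',*u,z).round(3))
E
python3 fit.py
```

```text
rack [ 0.3047  0.1557  0.7574 -0.3972 -0.4017 -0.3988] 43.39751635337218 res [-0.9 -2.7 -0.2 -2.9  0.6  0.8  0.3  1.6 -0.9 -1.7 -0.8 -2.   0.5  0.6
  1.4  1.4  0.1 -1.7 -0.4 -0.6  0.1  1.2  0.4  1.7]
base corners [[ 0.501  0.044  0.004]
 [ 0.399 -0.058  0.004]
 [ 0.652 -0.315  0.004]
 [ 0.757 -0.212  0.004]] mean [ 0.577 -0.135  0.004] yaw 45.01765680605854
top pred crop [[765.  72.]
 [690. 143.]
 [631. 119.]
 [699.  55.]]
top pred crop [[675. 156.]
 [599. 228.]
 [548. 197.]
 [617. 132.]]
top pred crop [[578. 248.]
 [502. 320.]
 [458. 281.]
 [528. 215.]]
bin [ 0.545  0.272  0.115 -0.152  0.376] [-0.6 -0.7  0.9 -1.3  0.2  0.9 -1.5  0.5  0.3 -0.5 -1.1 -0.2 -0.   0.3
  0.1  0.1]
[[0.459 0.197 0.148]
 [0.485 0.369 0.148]
 [0.59  0.353 0.189]
 [0.564 0.181 0.189]] [0.5245935  0.27487829 0.16849178]
glass [0.652 0.006 0.11 ]
boss [ 0.505 -0.238  0.045]
gauge [ 0.722 -0.099  0.045]
```

Call:
move_arm(series="1 21 19 8 0.1;1 21 19 8 0.1;1 21 19 8 0.1;1 21 19 8 0.1;1 21 19 8 0.1;1 21 19 8 0.1;1 21 19 8 0.1;1 21 19 8 0.1;1 21 19 0 0.1;1 21 19 0 0.1")

```text
time_s: 1.1
eef_pos: [0.4304, -0.4209, 0.3063]
tcp_rot: [-102.5, 90.0, 154.7]
ft_force: [1.4, -1.0, 0.3]
width: 0.0853
```

Call:
move_arm(series="1 21 19 0 0.1;1 21 19 0 0.1;1 21 19 0 0.1;1 21 19 0 0.1;1 21 19 0 0.1;1 21 19 0 0.1;1 21 19 0 0.1;1 21 19 0 0.1;1 21 19 0 0.1;1 21 19 0 0.1")

```text
time_s: 2.1
eef_pos: [0.6402, -0.231, 0.3057]
tcp_rot: [-144.0, 89.9, 170.6]
ft_force: [-0.1, 1.3, 0.0]
width: 0.0853
```

Call:
move_arm(series="1 1 1 -20 0;1 1 1 -20 0;1 1 1 -20 0;1 0 0 -20 0;1 0 0 -15 0;1 0 0 -10 0")

```text
time_s: 2.7
eef_pos: [0.642, -0.2288, 0.1996]
tcp_rot: [-148.9, 89.9, 165.5]
ft_force: [-1.2, -0.4, 0.1]
width: 0.0853
```

```bash
python3 - <<'E'
from h import *
a=get_image('scene')[110:285,190:390,::-1];b=get_image('top')[85:260,270:470,::-1]
cv2.imwrite('pics/p1.png',cv2.resize(np.hstack([a,b]),None,fx=2,fy=2,interpolation=3))
E
```

```text
(no output)
```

View pics/p1.png

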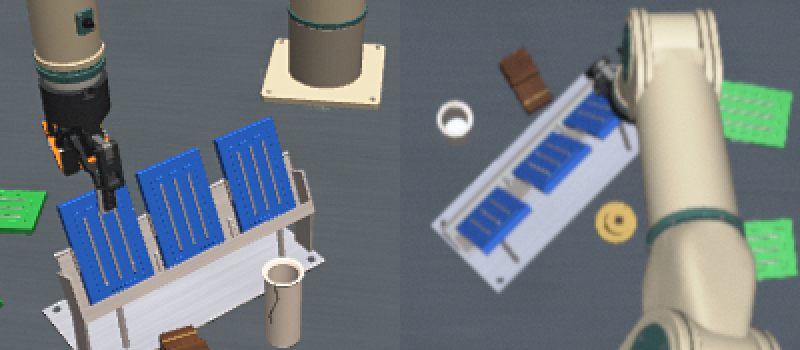

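The front finger is in front of the -y lid at about (110,200) and centred across it, with the back finger behind it. I'll descend, bring the lid towards upright and close.

Call:
move_arm(series="1 0 0 -14 0;1 0 0 -14 0;0.6 0 0 0 0;0.5 4 4 0 0;0.5 5 5 0 0;0.5 5 5 0 0;0.5 5 5 0 0;0.5 5 5 0 0;0.5 4 4 0 0")

```text
time_s: 3.7
eef_pos: [0.6714, -0.1998, 0.1734]
tcp_rot: [80.4, 90.0, 34.8]
ft_force: [-0.4, 0.6, 0.4]
width: 0.043
```

Call:
move_arm(series="0.3 0 0 0 0;0.2 0 0 0 0;0 0 0 0 0;0 0 0 0 0;0 0 0 0 0;0 0 0 0 0")

```text
time_s: 4.3
eef_pos: [0.6768, -0.1941, 0.1751]
tcp_rot: [79.5, 89.1, 34.0]
ft_force: [8.9, 7.8, -1.7]
width: 0.0118
```

Call:
move_arm(series="0 0 0 8 0;0 0 0 12 0;0 0 0 20 0;0 0 0 20 0;0 0 0 25 0;0 0 0 25 0;0 0 0 25 0;0 0 0 20 0")

```text
time_s: 5.1
eef_pos: [0.6704, -0.2013, 0.3295]
tcp_rot: [-22.9, 90.0, -68.6]
ft_force: [-0.4, 0.3, -2.3]
width: 0.0112
```

Call:
move_arm(series="0 0 0 0 -0.14;0 0 0 0 -0.14;0 0 0 0 -0.14;0 0 0 0 -0.14;0 0 0 0 -0.14;0 0 0 0 -0.14;0 0 0 0 -0.14;0 0 0 0 -0.14;0 0 0 0 -0.14;0 0 0 0 -0.14")

```text
time_s: 6.1
eef_pos: [0.6701, -0.2011, 0.3277]
tcp_rot: [-61.0, 89.9, 172.8]
ft_force: [-0.8, -0.3, -1.8]
width: 0.0112
```

Call:
move_arm(series="0 0 0 0 -0.14;0 0 0 0 -0.14;0 0 0 0 -0.14;0 0 0 0 -0.14;0 0 0 0 -0.14;0 0 0 0 -0.14;0 0 0 0 -0.14;0 0 0 0 -0.14;0 0 0 0 -0.14;0 0 0 0 -0.14")

```text
time_s: 7.1
eef_pos: [0.6701, -0.2009, 0.3277]
tcp_rot: [5.5, 89.9, 159.1]
ft_force: [-0.8, 0.4, -1.3]
width: 0.012
```

```bash
python3 - <<'E'
from h import *
f=get_image('scene')
a=f[60:285,150:390,::-1]
cv2.imwrite('pics/p2.png',cv2.resize(a,None,fx=2.2,fy=2.2,interpolation=3))
r=f.astype(int);m=(r[...,0]>130)&(r[...,1]<70)&(r[...,2]<70);print(m.sum(),np.argwhere(m).mean(0)if m.any()else'')
print(get_obs()['qpos'].round(1))
E
```

```text
2 [192. 219.]
[  8.4  37.3  11.6  71.1  -7.3  72.4 -96.8]
```

View pics/p2.png

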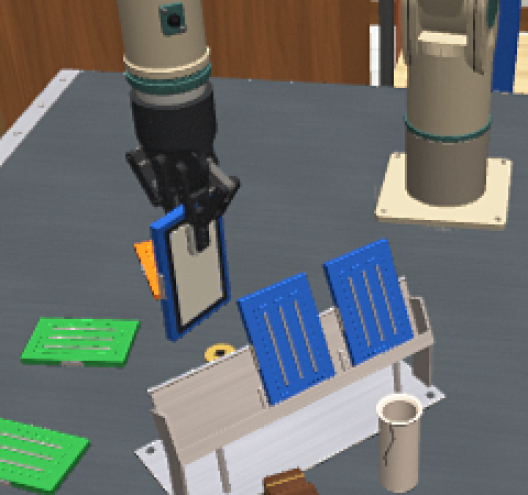

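The lifted lid's underside is plain white in a black seal at about (197,270), with no cross, so it is sound. I'll finish the turn and set it back in the same bay.

Call:
move_arm(series="0 2 2 0 -0.112;0 2 2 0 -0.112;0 3 3 0 -0.112;0 2 2 0 0;0 0 0 -25 0;0 0 0 -25 0;0 0 0 -25 0;0 0 0 -25 0;0 0 0 -20 0;0 0 0 -10 0")

```text
time_s: 8.15
eef_pos: [0.6784, -0.1913, 0.1958]
tcp_rot: [25.1, 89.8, 160.0]
ft_force: [-0.1, -0.5, -1.5]
width: 0.0109
```

Call:
move_arm(series="0 0 0 -5 0;0 0 0 -5 0;0 0 0 -3 0")

```text
time_s: 8.45
eef_pos: [0.6802, -0.192, 0.1859]
tcp_rot: [-149.6, 89.9, -14.9]
ft_force: [1.1, -0.6, -0.9]
width: 0.0114
```

Call:
move_arm(series="0 0 0 -4 0;0 0 0 -4 0;0.2 0 0 0 0;0.3 -1 -1 0 0;0.4 -2 -2 0 0;0.4 -3 -3 0 0;0.4 -4 -4 0 0;0.4 -4 -4 0 0;0.4 -4 -4 0 0;0.4 -4 -4 0 0")

```text
time_s: 9.45
eef_pos: [0.6572, -0.2144, 0.1773]
tcp_rot: [89.6, 90.0, -135.8]
ft_force: [-0.3, -0.1, -0.8]
width: 0.0342
```

Call:
move_arm(series="0.4 -4 -4 0 0;0.4 -4 -4 0 0;0.4 -2 -2 0 0;0.6 0 0 0 0;1 0 0 0 0;1 0 0 0 0")

```text
time_s: 10.05
eef_pos: [0.6481, -0.2233, 0.1773]
tcp_rot: [-93.7, 90.0, 41.0]
ft_force: [-0.4, -0.5, -0.3]
width: 0.0761
```

```bash
python3 - <<'E'
from h import *
a=get_image('scene')[110:285,190:390,::-1];b=get_image('top')[85:260,270:470,::-1]
cv2.imwrite('pics/p3.png',cv2.resize(np.hstack([a,b]),None,fx=2,fy=2,interpolation=3))
E
```

```text
(no output)
```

View pics/p3.png

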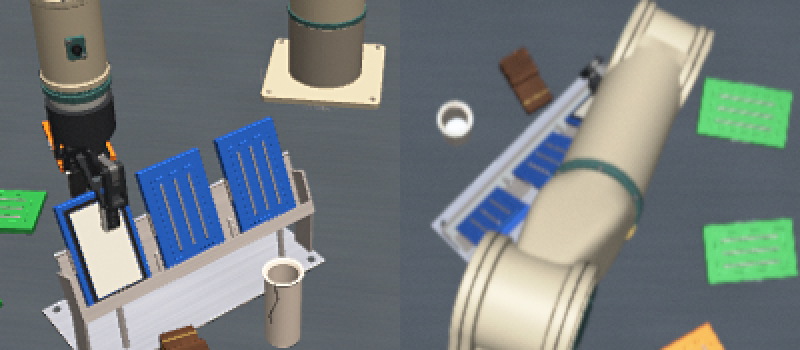

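The first lid is seated in its bay, underside out, at about (100,250), with the finger just in front of it. Now the middle lid.

Call:
move_arm(series="1 0 0 25 0;1 0 0 35 0;1 0 0 35 0;1 0 0 30 0;1 -20 18 0 0;1 -20 19 0 0;1 -20 19 0 0;1 -20 19 0 0;1 -4 1 0 0;1 0 0 -20 0")

```text
time_s: 11.15
eef_pos: [0.5653, -0.1478, 0.285]
tcp_rot: [-146.3, 89.6, -11.6]
ft_force: [0.5, -1.1, -0.3]
width: 0.0854
```

Call:
move_arm(series="1 0 0 -30 0;1 0 0 -30 0;1 0 0 -20 0;1 0 0 -15 0;1 0 0 -14 0")

```text
time_s: 11.65
eef_pos: [0.5641, -0.1483, 0.1723]
tcp_rot: [129.5, 90.0, -95.8]
ft_force: [0.1, -0.1, 0.2]
width: 0.0857
```

Call:
move_arm(series="0.6 0 0 0 0;0.5 4 4 0 0;0.5 5 5 0 0;0.5 5 5 0 0;0.5 5 5 0 0;0.5 5 5 0 0;0.5 5 5 0 0;0.5 3 3 0 0;0.3 0 0 0 0;0.2 0 0 0 0")

```text
time_s: 12.65
eef_pos: [0.5956, -0.1158, 0.1732]
tcp_rot: [77.1, 90.0, -148.3]
ft_force: [-0.1, -0.8, 0.0]
width: 0.0173
```

Call:
move_arm(series="0 0 0 0 0;0 0 0 0 0;0 0 0 0 0;0 0 0 8 0;0 0 0 12 0;0 0 0 20 0;0 0 0 25 0;0 0 0 30 0;0 0 0 30 0;0 0 0 30 0")

```text
time_s: 13.65
eef_pos: [0.5944, -0.1169, 0.3297]
tcp_rot: [75.4, 89.9, -150.0]
ft_force: [1.7, 0.1, -2.1]
width: 0.0113
```

Call:
move_arm(series="0 0 0 0 0.14;0 0 0 0 0.14;0 0 0 0 0.14;0 0 0 0 0.14;0 0 0 0 0.14;0 0 0 0 0.14;0 0 0 0 0.14;0 0 0 0 0.14;0 0 0 0 0.14;0 0 0 0 0.14")

```text
time_s: 14.65
eef_pos: [0.5946, -0.1172, 0.3284]
tcp_rot: [4.7, 89.9, -140.2]
ft_force: [-0.1, -0.6, -2.0]
width: 0.0115
```

Call:
move_arm(series="0 0 0 0 0.14;0 0 0 0 0.14;0 0 0 0 0.14;0 0 0 0 0.14;0 0 0 0 0.14;0 0 0 0 0.14;0 0 0 0 0.14;0 0 0 0 0.14;0 0 0 0 0.14;0 0 0 0 0.14")

```text
time_s: 15.65
eef_pos: [0.5946, -0.1174, 0.3283]
tcp_rot: [-68.8, 89.8, -133.5]
ft_force: [0.7, 0.5, -0.4]
width: 0.0114
```

```bash
python3 - <<'E'
from h import *
f=get_image('scene')
a=f[60:285,150:390,::-1]
cv2.imwrite('pics/p4.png',cv2.resize(a,None,fx=2.2,fy=2.2,interpolation=3))
r=f.astype(int);m=(r[...,0]>130)&(r[...,1]<70)&(r[...,2]<70);print(m.sum(),np.argwhere(m).mean(0)if m.any()else'')
print(get_obs()['qpos'].round(1))
E
```

```text
8 [176.  267.5]
[ 23.1  29.2 -23.7  87.1  12.5  66.4  22.7]
```

View pics/p4.png

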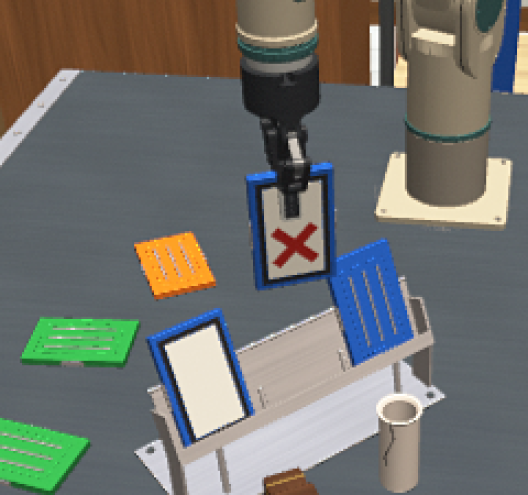

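The middle lid carries the red cross at (297,245), so it goes to the bin. The -y lid stands well in its bay.

Call:
move_arm(series="0 0 0 20 -0.06;0 -4 20 0 -0.06;0 -4 25 0 -0.06;0 -4 25 0 -0.06;0 -4 25 0 -0.06;0 -4 25 0 -0.06;0 -4 25 0 -0.06;0 -4 25 0 -0.06;0 -4 25 0 -0.06;0 -4 25 0 -0.053")

```text
time_s: 16.7
eef_pos: [0.5591, 0.1038, 0.3484]
tcp_rot: [-11.8, 89.9, -111.1]
ft_force: [0.7, -0.7, -1.5]
width: 0.0111
```

Call:
move_arm(series="0 -4 25 0 0;0 -4 25 0 0;0 -4 25 0 0;0 -4 25 0 0;0 -4 25 0 0;0 -4 25 0 0;0 -4 22 0 0;0 0 0 0 0")

```text
time_s: 17.5
eef_pos: [0.53, 0.2794, 0.3483]
tcp_rot: [-132.2, 89.9, 129.0]
ft_force: [-0.2, 0.7, -0.9]
width: 0.0117
```

```bash
python3 - <<'E'
from h import *
a=get_image('scene')[100:320,360:520,::-1];b=get_image('top')[90:310,140:300,::-1]
cv2.imwrite('pics/p5.png',cv2.resize(np.hstack([a,b]),None,fx=2.2,fy=2.2,interpolation=3))
print(get_obs()['qpos'].round(1))
E
```

```text
[-17.8  27.2 -19.5  86.6   9.6  67.9 -47.9]
```

View pics/p5.png

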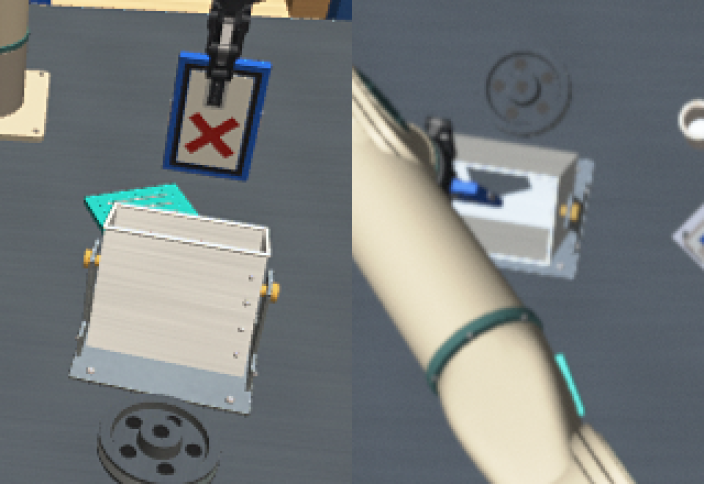

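The lid hangs lined up over the mouth, its bottom edge near (205,170) with the rim at (185,230). I'll lower it and release.

Call:
move_arm(series="0 2 -2 -25 0;0 2 -2 -25 0;0 1 0 -25 0;0 0 0 -20 0;0 0 0 -13 0;0 0 0 -10 0;0 0 0 0 0")

```text
time_s: 18.3
eef_pos: [0.5365, 0.2711, 0.2293]
tcp_rot: [-36.5, 89.9, -135.5]
ft_force: [-0.9, -0.9, -1.5]
width: 0.0114
```

Call:
move_arm(series="0.3 0 0 0 0;0.5 0 0 0 0;0.5 0 0 0 0;0.5 0 0 0 0;0.5 0 0 30 0;0.5 0 0 40 0;0.5 0 0 40 0")

```text
time_s: 19.0
eef_pos: [0.5364, 0.2722, 0.3416]
tcp_rot: [-66.6, 90.0, -165.4]
ft_force: [0.9, -0.4, 0.3]
width: 0.0428
```

Call:
move_arm(series="1 -4 -24 0 0.066;1 -4 -24 0 0.066;1 -4 -24 0 0.066;1 -4 -24 0 0.066;1 -4 -24 0 0.066;1 -4 -24 0 0.066;1 -4 -24 0 0.066;1 -4 -24 0 0.066;1 -4 -24 0 0.066;1 -4 -24 0 0.066")

```text
time_s: 20.0
eef_pos: [0.4966, 0.0313, 0.3407]
tcp_rot: [52.9, 89.9, -8.0]
ft_force: [0.7, -0.9, 0.9]
width: 0.0851
```

Call:
move_arm(series="1 -3 -25 0 0.066;1 -3 -25 0 0.066;1 -3 -25 0 0.067;1 -1 -25 0 0.07;1 0 0 -20 0;1 0 0 -20 0")

```text
time_s: 20.6
eef_pos: [0.4872, -0.069, 0.3006]
tcp_rot: [29.3, 89.9, -16.5]
ft_force: [-0.9, -0.1, -1.1]
width: 0.0855
```

```bash
python3 - <<'E'
from h import *
a=get_image('scene')[100:320,270:500,::-1];b=get_image('top')[90:310,140:340,::-1]
cv2.imwrite('pics/p6.png',cv2.resize(np.hstack([a,b]),None,fx=1.8,fy=1.8,interpolation=3))
o=get_obs();print(o['qpos'].round(1),o['eef_pos'],o['tcp_rot'])
E
```

```text
[ 25.2  20.9 -28.  106.8  11.7  55.4  36.4] [ 0.4851086  -0.06806265  0.29867678] [-139.76559086   89.75540631  174.5597484 ]
```

View pics/p6.png

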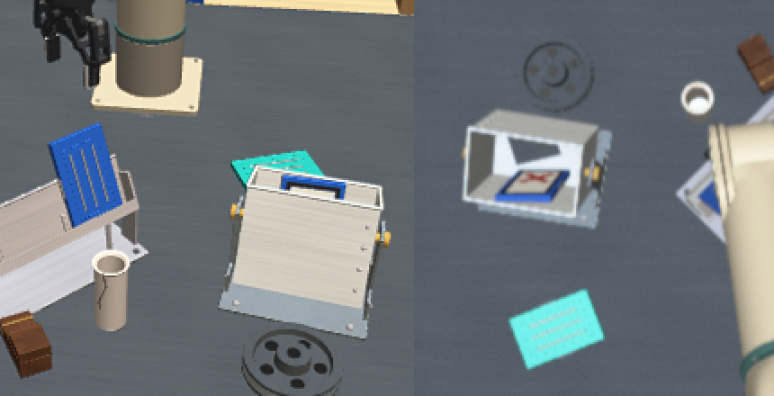

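The crossed lid lies inside the bin, with the cross at (540,182) in the top view. Now the third lid, in the +y bay.

Call:
move_arm(series="1 0 0 -25 0;1 0 0 -30 0;1 0 0 -30 0;1 0 0 -20 0;1 0 0 -13 0;1 0 0 -9 0")

```text
time_s: 21.3
eef_pos: [0.4873, -0.0676, 0.1733]
tcp_rot: [32.9, 90.0, -12.8]
ft_force: [0.4, -0.3, -0.3]
width: 0.0854
```

Call:
move_arm(series="0.6 0 0 0 0;0.5 4 4 0 0;0.5 5 5 0 0;0.5 5 5 0 0;0.5 5 5 0 0;0.5 5 5 0 0;0.5 5 5 0 0;0.5 3 3 0 0;0.3 0 0 0 0;0.2 0 0 0 0")

```text
time_s: 22.3
eef_pos: [0.5186, -0.0358, 0.1732]
tcp_rot: [-121.1, 90.0, -166.7]
ft_force: [-0.2, 0.0, -0.4]
width: 0.0175
```

Call:
move_arm(series="0 0 0 0 0;0 0 0 0 0;0 0 0 0 0;0 0 0 8 0;0 0 0 12 0;0 0 0 20 0;0 0 0 25 0;0 0 0 30 0;0 0 0 30 0;0 0 0 30 0")

```text
time_s: 23.3
eef_pos: [0.5174, -0.0366, 0.3298]
tcp_rot: [-109.5, 89.9, -155.2]
ft_force: [0.3, 0.4, -2.1]
width: 0.0116
```

Call:
move_arm(series="0 0 0 0 -0.143;0 0 0 0 -0.143;0 0 0 0 -0.143;0 0 0 0 -0.143;0 0 0 0 -0.143;0 0 0 0 -0.143;0 0 0 0 -0.143;0 0 0 0 -0.143;0 0 0 0 -0.143;0 0 0 0 -0.143")

```text
time_s: 24.3
eef_pos: [0.5175, -0.0364, 0.3286]
tcp_rot: [-45.6, 89.9, -173.6]
ft_force: [0.3, -0.5, -1.6]
width: 0.0113
```

Call:
move_arm(series="0 0 0 0 -0.143;0 0 0 0 -0.143;0 0 0 0 -0.143;0 0 0 0 -0.143;0 0 0 0 -0.143;0 0 0 0 -0.143;0 0 0 0 -0.143;0 0 0 0 -0.143;0 0 0 0 -0.143;0 0 0 0 -0.143")

```text
time_s: 25.3
eef_pos: [0.5175, -0.0362, 0.3286]
tcp_rot: [17.7, 89.9, 167.8]
ft_force: [-0.4, 0.6, -2.0]
width: 0.0116
```

Call:
move_arm(series="0 2 2 0 -0.143;0 3 2 0 -0.143;0 0 0 0 0")

```text
time_s: 25.6
eef_pos: [0.523, -0.0317, 0.3285]
tcp_rot: [33.2, 89.9, 167.2]
ft_force: [0.6, -0.0, -1.8]
width: 0.0112
```

Angle is 90-33+167=224°, as wanted. Now lower to about z 0.178, then release and lean it back.

Call:
move_arm(series="0 0 0 -25 0;0 0 0 -25 0;0 0 0 -25 0;0 0 0 -25 0;0 0 0 -20 0;0 0 0 -10 0;0 0 0 -5 0;0 0 0 -5 0;0 0 0 -5 0;0 0 0 -5 0")

```text
time_s: 26.6
eef_pos: [0.5242, -0.0318, 0.1786]
tcp_rot: [-132.5, 89.9, 1.6]
ft_force: [-0.2, 0.4, -0.8]
width: 0.0114
```

Call:
move_arm(series="0.2 0 0 0 0;0.3 -1 -1 0 0;0.4 -2 -2 0 0;0.4 -3 -3 0 0;0.4 -4 -4 0 0;0.4 -4 -4 0 0;0.4 -4 -4 0 0;0.4 -4 -4 0 0;0.4 -4 -4 0 0;0.4 -4 -4 0 0")

```text
time_s: 27.6
eef_pos: [0.4933, -0.0622, 0.1783]
tcp_rot: [98.2, 90.0, -127.7]
ft_force: [-1.2, 0.3, -0.1]
width: 0.0342
```

Call:
move_arm(series="0.4 -2 -2 0 0;0.6 0 0 0 0;1 0 0 0 0;1 0 0 0 0;1 0 0 0 0;1 0 0 25 0;1 0 0 35 0;1 0 0 35 0;1 0 0 35 0;1 0 0 20 0")

```text
time_s: 28.6
eef_pos: [0.4928, -0.0638, 0.3311]
tcp_rot: [-137.7, 89.8, -3.6]
ft_force: [0.5, 0.1, 0.3]
width: 0.0858
```

Call:
move_arm(series="1 -10 40 0 0;1 -10 40 0 0;1 -10 40 0 0;1 0 40 0 0;1 0 40 0 0;1 0 40 0 0;1 0 30 0 0;1 0 0 0 0;1 0 0 0 0")

```text
time_s: 29.5
eef_pos: [0.4615, 0.2066, 0.3281]
tcp_rot: [104.6, 90.0, -121.2]
ft_force: [-0.4, -0.7, 0.7]
width: 0.0856
```

```bash
python3 - <<'E'
from h import *
a=get_image('scene')[140:330,190:510,::-1];b=get_image('top')[90:250,140:410,::-1]
A=cv2.resize(a,(560,332),interpolation=3);B=cv2.resize(b,(448,265),interpolation=3)
B=cv2.copyMakeBorder(B,0,0,0,112,0)
cv2.imwrite('pics/p7.png',np.vstack([A,B]))
E
```

```text
(no output)
```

View pics/p7.png

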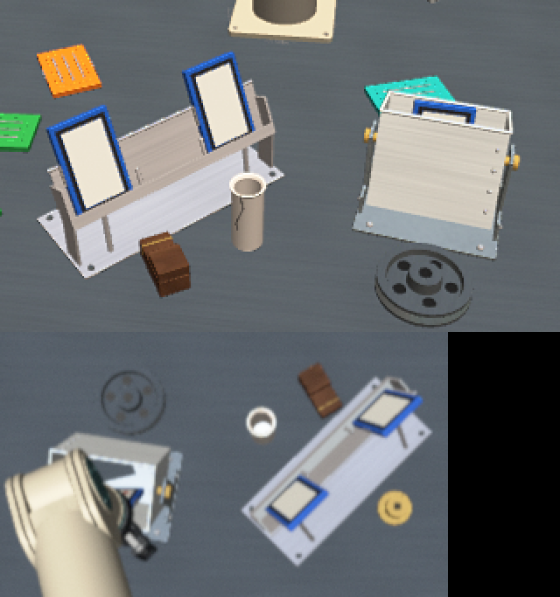

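Both sound lids stand with their undersides out, at (90,160) and (220,103). The crossed lid is in the bin at (445,110), and none of the bystanders has moved. The arm is clear, so I'm handing in.

```bash
python3 -c "
from cell import *
o=get_obs();print(o['time_s'],o['ft_force']);print(sign_off())"
```

```text
29.6 [ 0.17084497 -0.37490038 -0.32523734]
the job is handed in; nothing more can be done
None
```

The job is handed in at 29.6 s. The failed lid, with the red cross, was in the middle bay and is now in the scrap bin. The two sound lids stand in the -y and +y bays with their plain undersides facing out.

The last pictures show both sound lids leaning on the back sheet and the failed lid inside the tilted bin. The glass, pulley, gauge and boss look unmoved, judged by eye from the pictures. The arm is clear of everything and its force reading is near zero. The highest force I saw between moves was about 12 N, when gripping the first lid. No check failed or disagreed.

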